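# Close, pin and hold shut a clamshell print nest

### The job

Close up the clamshell print nest around its part: first swing both side cheeks fully upright by their steel rods, then swing the lid down over them, then take the pin with the tall plain round black handle from the wooden rack and push it down through the lid's hole into the post until its handle shoulder is flush on the lid and the springy lid is fully shut. Finish while still holding the pin and pressing it down, because the lid springs open if you let go. Leave the two other pins and all the things standing about where they are.

Things in the scene. Friction and masses are not known exactly. Their poses are not given: they have to be found in the camera images.
- jig: print nest, aluminium base fixed to the bench; origin on the bench; +x from pin post to lid hinge, +y to the left cheek. In mm: main block x -20 to 90, y +-54, 40 high; hinge lugs x 74 to 90, to z 100; white part on it to z 77; narrow foot (y +-18, 30 high) with the post at x -80 to -50, y +-16, top z 88, and a plunger at x -35 (16 mm barrel to z 80, brass tip to z 100)
- post_hole (a point): centre of the mouth of the upright hole in the post, 13.5 mm wide, 58 mm deep, at jig (-65, 0, 88) mm
- lid_hinge (a point): middle of the lid's hinge axis (parallel to jig y), at jig (70, 0, 94) mm
- lid_hole (a point): centre of the top mouth of the lid's hole (16 mm wide), in a 36 mm wide tongue at the free end, 135 mm from the hinge axis; its z axis is the lid's outward normal (up when shut)
- lid_pad (a point): middle of the outer face of the lid's solid front bar (30 mm along the lid, 110 mm wide), 100 mm from the hinge axis; the place to push the lid
- lid (a joint): lid angle, rad: 0 shut (outer face level, 98 mm up), 1.57 upright, more leans towards jig +x. Dark steel frame, 8 mm thick, 110 wide, 160 long from the hinge, with a window. Stays where left (0.2 N m), but near the end a spring plunger props it at about 0.1 rad, where the pin still passes both holes; shutting it fully takes 6 to 9 N at its hole and it springs back when let go
- cheek_left (a joint): angle of the cheek on the jig's +y side, rad: 0 lying out flat, 1.571 upright (its stop). Aluminium plate 70 x 40 x 5 mm with a steel rod. Stiff hinge, stays where it is left
- cheek_right (a joint): the same for the cheek on the -y side
- cheek_left_grip (a point): middle of the free length of the left cheek's rod (10 mm thick, 42 mm long, parallel to jig x, clear on all sides), 36 mm from its hinge axis; grip it from above and carry it round the arc; leave the gripper clear of the post and plunger tip (100 mm high) between the cheeks; the rod turns in the grip
- cheek_left_hinge (a point): point on the left cheek's hinge axis (parallel to jig x) level with the rod's grip point, at jig (-45, 55, 46) mm
- cheek_right_grip (a point): the same point of the right cheek's rod
- cheek_right_hinge (a point): the same point of the right cheek's hinge axis, at jig (-45, -55, 46) mm
- rack: plywood pin rack fixed to the bench, 50 x 190 mm, 60 high, three holes in a row along its y, 65 mm apart; origin under its centre
- pin_grip (a point): centre of the wanted pin's handle, a plain straight black round handle 24 mm wide and 42 high (21 mm above its lower shoulder); below it a steel shank 10 mm wide, 50 long, tapered at the tip. z along the pin, up. Stands in one of the rack's holes, shoulder on the rack. Seated in the shut nest this point is 119 mm above the bench
- knob_pin_top (a point): top of another pin, with a low wide black knob (36 mm wide, 18 high), in the rack: leave it
- tee_pin_top (a point): top of another pin, with a steel T bar 44 mm long, in the rack: leave it
- ink_cup: steel ink cup lying upside down like a squat drum, 88 mm wide, 34 high; origin under its centre; a bystander
- print_pad: spare red silicone printing pad on a plywood plate, 80 x 70 mm, 42 high; origin under its centre; a bystander
- thinner: grey bottle, 64 mm wide, 150 high, at the back; origin under its centre; a bystander
- ink_jar: white jar, 70 mm wide, 75 high, at the back; origin under its centre; a bystander
- ink_knife: ink spatula lying flat at the back; origin under it; a bystander
- star_knob: loose black star knob, 40 mm wide, lying with its 8 mm steel stud upward, 46 mm high; origin under its centre; a bystander

How it is judged (in metres and radians):
On the way, in this order (a step that is already met when the one before it is completed fails the run):
1. both cheeks stand upright (over 1.35 rad) (value of joint each of cheek_left, cheek_right above 1.35 rad), for 0.2 s.
2. the lid is down on its spring plunger (under 0.17 rad), cheeks upright (all of step 1 and value of joint lid below 0.17 rad), for 0.2 s.
3. the pin is through the lid and well into the post (height (world z) of pin_grip below 0.15 m and horizontal distance between pin_grip and post_hole below 0.006 m and angle between pin_grip's own z axis and vertical below 0.1 rad), for 0.1 s.
At the end, for the whole second after the job is handed in: Through the last second: lid under 0.035 rad, both cheeks over 1.35 rad, the pin upright (within 0.1 rad) and within 6 mm of the hole's axis with its handle centre below 125 mm, the fingers on the pin with over 2 N and the pin pressing the lid with over 2 N (all of step 1 and value of joint lid below 0.035 rad and height (world z) of pin_grip below 0.125 m and horizontal distance between pin_grip and post_hole below 0.006 m and angle between pin_grip's own z axis and vertical below 0.1 rad and contact force between the fingers and pin above 2 N and contact force between pin and lid above 2 N); the arm keeps its last pose, push and grip.
It fails at once if another pin is moved by more than 30 mm (distance of any of knob_pin_top, tee_pin_top from where it was at the start of the episode above 0.03 m).
It fails at once if a bystander is moved by more than 40 mm (distance of any of ink_cup, print_pad, thinner, ink_jar, ink_knife, star_knob from where it was at the start of the episode above 0.04 m).
It also fails if it takes over 72 s, if anything falls off the work surface, if the arm or the gripper's body presses on something with over 40 N, if the wrist force passes 120 N, or if a joint passes its speed limit or range.

### The arm

A 6-joint arm with a two-finger parallel gripper is mounted at the origin on the work surface. World frame = base frame: x ahead of the robot, y to its left, z up, the work surface at z = 0. Lengths are in m, angles in degrees, forces in N, time in s.
With the tool pointing down it reaches from about 0.35 to 0.875 m from the base axis. Payload 4.2 kg.
Tool frame: the origin (TCP) lies between the finger pads; the fingertips stand 25 mm ahead of it and the grasp point (between the pads) lies 6 mm ahead of it (r.tips_ahead is the distance from the TCP to the fingertips, in m); z points along the fingers, y is the direction in which the jaws open and shut (so a half turn about z gives the same grasp; the last joint's range is limited). The gripper opens to 87 mm and grips with 3 to 60 N. Pads are 19 mm wide; open, the fingers measure 117 mm over their backs; the gripper's body (75 mm by 190 mm) begins 51 mm behind the grasp point.
Start: joints at [-53.881, 22.042, 0.453, 0, -68.411, -14.817], TCP at [0.227, -0.582, 0.248] pointing down, gripper open.
Joint ranges: [-179.83, 179.83], [-69.29, 118.12], [-61.27, 80.66], [-181.25, 117.63], [-171.15, -9.14], [-177.46, 177.46]. Speed limits (degrees/s): [159.86, 159.86, 180, 180, 180, 180].

### API

Orientations are given as a 3x3 rotation matrix whose columns are the frame's x, y, z axes.
In Python, from station import r, vision, finish_job gives the robot as it stands.
- The arm moves only by the shell command python3 -m jog 'ROWS'. ROWS is a JSON object of lists of equal length, an entry for each row: "rot": the turn, a rotation vector about the world's x, y, z in degrees, a list of three; "delta_pos": the shift along the world's x, y, z in mm, a list of three; "grip": the opening in per cent of the stroke, from 0 (shut) to 100 (fully open). A call has 1 to 10 rows; each row shifts and turns the commanded pose from where the row before left it; what a row does not reach is not made up. A row lasts 1/12 s, in which the tool goes at most 41.7 mm and 7.16 degrees, less where a joint would pass 70% of its speed; a pose out of reach is approached as far as the arm can. A call with a gripper value outside its range is refused whole. The fingers move at their own pace and stop on an object; the grip force is fixed at half the most. Time passes only in rows, so rows that do not move let the fingers close. It gives the time, the measured TCP pose, the force and the opening at its end, in the units of the state.
- r.sense(): the state, without advancing time (a new reading comes with each control period).
- vision.capture(name): name is "scene" or "top" or "wrist"; returns a dict with "frame" (384x512x3 uint8, red, green, blue), "K" (3x3 intrinsics, pixels), "xyz" and "orientation" of the camera in the world. Camera axes: x right, y up, looking along -z (the intrinsics and any distortion apply to the point x, -y, -z); pixel columns grow to the right and rows downward; lengths in m; the calibration is good to about 2 mm. A picture is of the moment at which its call begins. There is no depth.
- finish_job(): hands the job in, once; it reports no verdict.
The state is a dict: "time_s": time; "joints": joint angles; "joint_velocities": joint speeds; "effort": joint torques, N m; "tcp_pos": TCP position; "ee_rot": TCP orientation; "wrist_force": force on the tool from outside, world axes, zero at the start; "moment": the same for the moment, N m; "gripper_width": opening from 0.0 (shut) to 1.0 (fully open).
Only numpy, scipy, OpenCV 4.12 (cv2) and the standard library are available. Lean on these libraries where they do the work, as an engineer would, in place of code of your own. Each camera call takes 0.05 s, during which the arm holds its last target. There are 200 camera calls.

## Working session

There is one attempt and no reset: what is moved stays moved. The work goes in short steps, Python scripts to look and compute and a shell command to move; the robot and the scene stay as the last step left them, time stands still between calls to the robot, and variables do not carry over. Pictures are saved under pics/ and viewed, about 8 in all and at most 12, crops included, and the job is handed in when it is done.

```bash
ls; mkdir -p pics; cat > h.py <<'E'
import numpy as np, cv2
from station import r, vision
def cap(n,f):
    c=vision.capture(n); cv2.imwrite('pics/'+f+'.png',c['frame'][:,:,::-1])
    np.savez('pics/'+f+'.npz',K=c['K'],p=c['xyz'],R=c['orientation'],**{k:v for k,v in c.items() if 'dist' in k}); return c
def load(f):
    d=np.load('pics/'+f+'.npz'); return d['K'],d['p'],d['R']
def ray(f,u,v):
    K,p,R=load(f); q=np.linalg.solve(K,[u,v,1]); d=R@np.array([q[0],-q[1],-q[2]]); return p,d/np.linalg.norm(d)
def onz(f,u,v,z):
    p,d=ray(f,u,v); return p+d*(z-p[2])/d[2]
def proj(f,X):
    K,p,R=load(f); c=R.T@(np.array(X)-p); q=K@np.array([c[0],-c[1],-c[2]]); return q[:2]/q[2]
E
python3 - <<'E'
from h import *
for n in ['scene','top']:
    c=cap(n,n+'0'); print(n,c.keys(),c['xyz'],c['K'].tolist(),c['orientation'].tolist())
a=[cv2.imread(f'pics/{n}0.png') for n in ['scene','top']]
for i,n in enumerate(['scene','top']): cv2.imwrite(f'pics/{n}0b.png',cv2.resize(a[i],(800,600),interpolation=cv2.INTER_CUBIC))
print(r.sense())
E
```

```text
pics
scene dict_keys(['frame', 'K', 'xyz', 'orientation']) [ 0.92756066 -0.75402784  0.98098537] [[391.12178398827575, 0.0, 255.26815094289785], [0.0, 391.12178398827575, 190.03811330150913], [0.0, 0.0, 1.0]] [[0.9065140737489485, -0.31150449209044334, 0.28495119845784334], [0.42194140400047336, 0.6909838843708878, -0.5869469508650922], [-0.014060074153275426, 0.6523083802521585, 0.757823258661022]]
top dict_keys(['frame', 'K', 'xyz', 'orientation']) [ 0.40887852 -0.06559502  1.17431155] [[405.4682034269062, 0.0, 253.05072105399572], [0.0, 405.4682034269062, 188.53734443688134], [0.0, 0.0, 1.0]] [[-0.006328417121870889, 0.9908535490015653, -0.1347931584604135], [-0.9999697480274564, -0.006880239766073196, -0.0036284060779624007], [-0.00452262828860184, 0.13476611863433582, 0.9908671147543444]]
{'time_s': 0.1, 'joints': array([-5.38800773e+01,  2.20852138e+01,  3.85654985e-01, -2.36918359e-02,
       -6.84114897e+01, -1.48169920e+01]), 'joint_velocities': array([ 0.06758151, -0.16237231,  0.09924373,  0.12244505, -0.01277959,
       -0.02908455]), 'effort': array([-6.06237518e-04, -3.91690457e+01,  1.87935090e+01,  4.23189104e+00,
        1.34394973e-02, -7.83267978e-05]), 'tcp_pos': array([ 0.2268905 , -0.58182142,  0.24657184]), 'ee_rot': array([[-9.31727992e-01, -3.63155968e-01, -8.31896319e-04],
       [-3.63156900e-01,  9.31726276e-01,  1.79224369e-03],
       [ 1.24235667e-04,  1.97199250e-03, -9.99998048e-01]]), 'wrist_force': array([ 1.21447846, -0.28632183, -0.3150203 ]), 'moment': array([-0.02280429,  0.01976731,  0.05285935]), 'gripper_width': 0.997893563346497}
```

View pics/top0b.png

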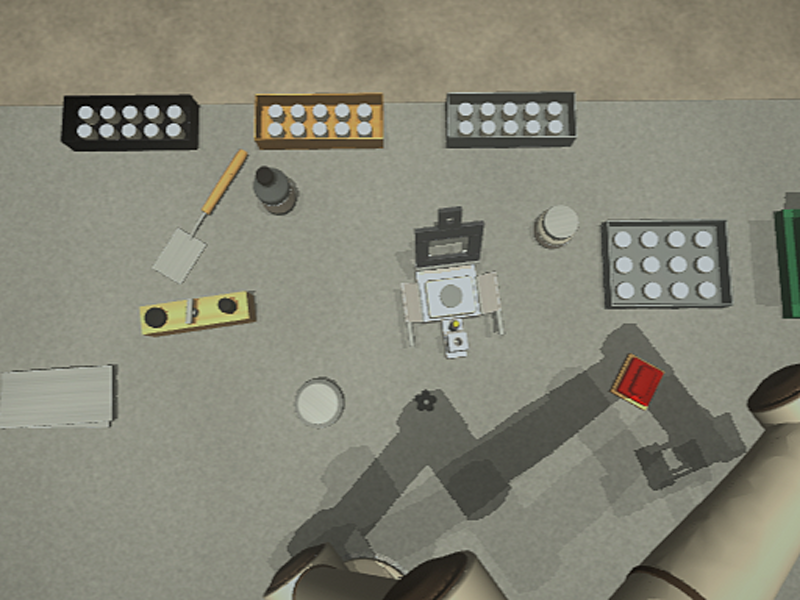

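View pics/scene0b.png

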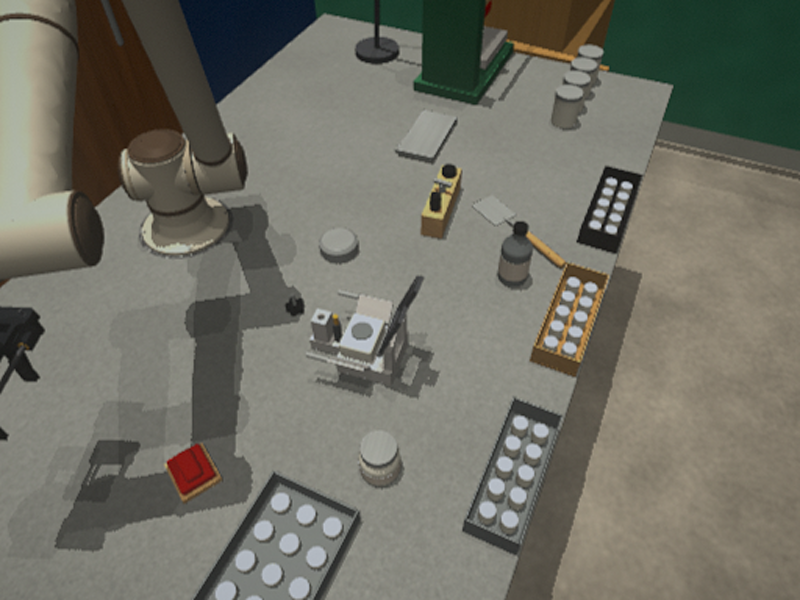

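The top view shows the jig near (452,300)/800, with its +x pointing away from the robot. The rack is at about (197,312) and the bystanders are clear of it. The tall handle appears to be the rack's near-robot-right pin, at (228,304). I'll zoom in on both.

```bash
python3 - <<'E'
from h import *
t=cv2.imread('pics/top0.png'); s=cv2.imread('pics/scene0.png')
def crop(im,u,v,w,h,k): return cv2.resize(im[v:v+h,u:u+w],(w*k,h*k),interpolation=cv2.INTER_CUBIC)
A=crop(t,250,125,80,110,5) # 400x550 
B=crop(s,190,165,100,88,4) #400x352
C=crop(t,85,180,80,40,5) #400x200
im=np.zeros((552,800,3),np.uint8); im[:550,:400]=A; im[:352,400:]=B; im[352:552,400:]=C
cv2.imwrite('pics/c1.png',im)
E
```

```text
(no output)
```

View pics/c1.png

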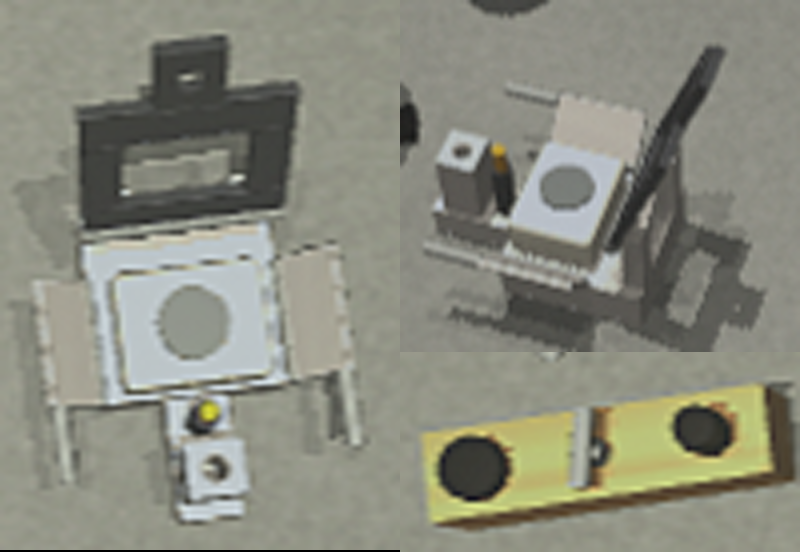

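The crops show the post hole at top px (293.4,218.4) and scene px (205.5,202.5), and the plunger tip at (291.8,207.2). The left rod ends near (63.4,221) and the right near (321.4,213.6). The tall pin is the right-hand one in the rack, with its top at about (145.6,195). The wide knob is at the far left of the rack and the T pin in the middle.

```bash
python3 - <<'E'
from h import *
T=lambda u,v:(u/5+250-.4,v/5+125-.4)
S=lambda u,v:((u-400)/4+190-.4,v/4+165-.4)
C=lambda u,v:((u-400)/5+85-.4,(v-352)/5+180-.4)
def tri(a,b):
    p,d=ray('top0',*a);q,e=ray('scene0',*b)
    M=np.stack([d,-e],1);s=np.linalg.lstsq(M,q-p,rcond=None)[0];x=p+d*s[0];y=q+e*s[1];return (x+y)/2,np.linalg.norm(x-y)
P=onz('top0',*T(217,467),.088);print('post top',P,'tri',tri(T(217,467),S(462,150)), 'scene',onz('scene0',*S(462,150),.088))
print('plunger',onz('top0',*T(209,411),.1),tri(T(209,411),S(499,150)))
print('disc',onz('top0',*T(194,322),.077),onz('scene0',*S(567,188),.077))
for c in [(117,271),(264,257),(274,371),(125,391)]: print('partcorner',onz('top0',*T(*c),.077)[:2])
print('lid hole(z?)',[ (z,onz('top0',*T(190,77),z)[:2]) for z in (.2,.22)])
print('lid tongue tip scene/top', tri(T(190,40),S(717,52)))
for n,a,b in [('L end',T(68,482),S(508,88)),('R end',T(357,443),S(428,248)),]:
    print(n,onz('top0',*a,.046),tri(a,b))
print('L root',onz('top0',*T(60,405),.046),'R root',onz('top0',*T(345,362),.046))
print('tall',onz('top0',*C(703,427),.102),'knob',onz('top0',*C(474,467),.078),'tee',onz('top0',*C(583,448),.09))
for c in [(421,433),(762,385),(773,471),(433,525)]: print('rack',onz('top0',*C(*c),.06)[:2])
E
```

```text
post top [ 0.47634099 -0.16802415  0.088     ] tri (array([ 0.47704279, -0.16725046,  0.08973587]), np.float64(0.0020273424854894543)) scene [ 0.47698057 -0.1655018   0.088     ]
plunger [ 0.50535418 -0.1632269   0.1       ] (array([ 0.50633399, -0.16260332,  0.09935788]), np.float64(0.0022934257623058725))
disc [ 0.55620737 -0.15806096  0.077     ] [ 0.55907525 -0.15771511  0.077     ]
partcorner [ 0.58469351 -0.11639869]
partcorner [ 0.59189607 -0.19707229]
partcorner [ 0.52900812 -0.20108153]
partcorner [ 0.5186295  -0.11989007]
lid hole(z?) [(0.2, array([ 0.6615348 , -0.14792768])), (0.22, array([ 0.65634844, -0.14623761]))]
lid tongue tip scene/top (array([ 0.66679377, -0.14231367,  0.25553083]), np.float64(0.004580707657757249))
L end [ 0.47116941 -0.08907987  0.046     ] (array([ 0.47047486, -0.08792384,  0.07313043]), np.float64(0.0019938459009437508))
R end [ 0.49178335 -0.25014095  0.046     ] (array([ 0.49094427, -0.2447476 ,  0.07341544]), np.float64(0.0029694643143734732))
L root [ 0.51412433 -0.08502947  0.046     ] R root [ 0.53719606 -0.24474118  0.046     ]
tall [0.54043162 0.22604893 0.102     ] knob [0.52230802 0.3566818  0.078     ] tee [0.53095212 0.29369966 0.09      ]
rack [0.54330949 0.39389634]
rack [0.56887226 0.20533863]
rack [0.52082681 0.19802413]
rack [0.49221441 0.38480447]
```

Post (0.4767,-0.167), jig yaw about 6.8°, both cheeks at about 0.84 rad and the lid at about 1.91 rad. These fit the given dimensions. I'll move above the jig with the yaw matched and refine with the wrist camera.

```bash
python3 -m jog '{"delta_pos":[[19,32,8],[19,32,8],[19,32,8],[19,32,8],[19,32,8],[19,32,8],[19,32,8],[19,32,8],[19,32,8],[19,32,8]],"rot":[[0,0,-1.5],[0,0,-1.5],[0,0,-1.5],[0,0,-1.5],[0,0,-1.5],[0,0,-1.5],[0,0,-1.5],[0,0,-1.5],[0,0,-1.5],[0,0,-1]],"grip":[100,100,100,100,100,100,100,60,60,60]}'
python3 -m jog '{"delta_pos":[[9,32,8],[9,32,8],[9,31,8],[0,0,0],[0,0,0]],"rot":[[0,0,0],[0,0,0],[0,0,0],[0,0,0],[0,0,0]],"grip":[60,60,60,60,60]}'
python3 - <<'E'
from h import *
c=cap('wrist','w1'); print(c['xyz'],c['orientation'].round(3).tolist(),c['K'].tolist()); cv2.imwrite('pics/w1b.png',cv2.resize(cv2.imread('pics/w1.png'),(800,600),interpolation=cv2.INTER_CUBIC))
s=r.sense();print(s['tcp_pos'],s['ee_rot'].round(4).tolist(),s['joints'])
E
```

```text
time_s: 0.93
tcp_pos: [0.4173, -0.2604, 0.3277]
ee_rot: [[-0.993, -0.117, -0.0], [-0.117, 0.993, 0.0], [0.0, 0.0, -1.0]]
wrist_force: [1.5, -0.5, -0.2]
gripper_width: 0.852
time_s: 1.35
tcp_pos: [0.4444, -0.1658, 0.3517]
ee_rot: [[-0.993, -0.122, 0.0], [-0.122, 0.993, 0.0], [-0.0, 0.0, -1.0]]
wrist_force: [0.2, -0.4, 0.0]
gripper_width: 0.609
[ 0.37524312 -0.17372506  0.48956322] [[-0.123, -0.959, -0.256], [0.992, -0.118, -0.032], [0.0, -0.258, 0.966]] [[267.07967049910303, 0.0, 250.24985246380632], [0.0, 267.07967049910303, 193.4361593572412], [0.0, 0.0, 1.0]]
[ 0.44394806 -0.16674053  0.35122027] [[-0.9928, -0.1199, -0.0007], [-0.1199, 0.9928, 0.0003], [0.0007, 0.0003, -1.0]] [-9.01818747e-01  3.55364583e+00 -9.00188982e+00 -1.40640327e-02
 -7.74854355e+01 -8.22099023e+01]
```

View pics/w1b.png

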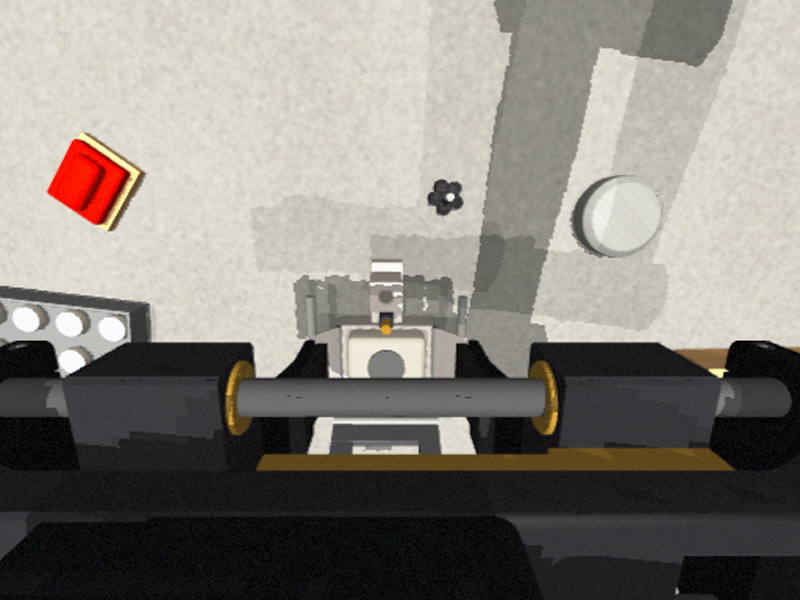

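The wrist view shows the jig nearly square to the gripper, with the post hole at (386,296)/800, plunger tip (386,328), disc centre (386,367) and rod ends at about (310,296) and (461,296). Next I'll fit centroids and triangulate against the top view.

```bash
cat >> h.py <<'E'
def dark(f,u,v,w=6,k=12):
    g=cv2.imread(f'pics/{f}.png',0).astype(float)[int(v)-w:int(v)+w+1,int(u)-w:int(u)+w+1]
    t=np.percentile(g,60)-k; W=np.clip(t-g,0,None); yy,xx=np.mgrid[-w:w+1,-w:w+1]
    return int(u)+(W*xx).sum()/W.sum(), int(v)+(W*yy).sum()/W.sum(), g
E
python3 - <<'E'
from h import *
np.set_printoptions(linewidth=200)
for f,u,v,w in [('w1',247,189.4,5),('top0',293,218,4),('scene0',205,202,4)]:
    a,b,g=dark(f,u,v,w,10); print(f,a,b,onz(f,a,b,.088)); print(g.astype(int))
for n,a,z in [('disc',(386,367),.077),('plunger',(386,328),.1),('Rrod',(310,296),.073),('Rrodroot',(314,335),.073),('Lrod',(461,296),.073),('Lrodroot',(463,335),.073)]:
    print(n,onz('w1',a[0]*.64-.2,a[1]*.64-.2,z))
E
```

```text
w1 246.5301970756516 189.35346471710108 [ 0.47581969 -0.16701958  0.088     ]
[[149 146 148 150 146 147 144 147 144 144 147]
 [145 145 145 130 135 155 126 139 146 146 147]
 [145 134 118 104 104 113 114 116 130 149 159]
 [137 113  94  99 102  97  99 101 113 178 244]
 [127 101  97  99  98 101 101 100 111 169 233]
 [133  96  97  97 100 101  98  96 100 151 230]
 [137  98  97 101 100 102  96 100 100 114 140]
 [145 116 104  99 102  99 100  99 105 137 160]
 [153 129 102 100 101 102  99 104 121 150 171]
 [169 158 136 115 104 104 111 133 152 164 174]
 [172 170 160 153 143 145 151 153 163 175 175]]
top0 293.09447513812154 218.23480662983425 [ 0.47571146 -0.16826454  0.088     ]
[[199 198 198 199 198 197 196 196 200]
 [196 197 198 199 199 201 198 196 198]
 [197 195 163 111  95 146 197 199 198]
 [195 174 129  81  66  92 157 197 199]
 [190 191 206 181 109  64 111 176 201]
 [195 164 123 123 102  52 112 180 200]
 [198 183 144 123  92  71 149 197 197]
 [198 197 195 170 157 189 202 198 196]
 [198 197 198 199 200 201 199 198 199]]
scene0 205.18780318780318 202.67983367983368 [ 0.47830762 -0.16730484  0.088     ]
[[139 170 192 184 176 170 165 158 151]
 [149 186 190 187 193 192 192 184 177]
 [171 192 189 178 176 178 188 191 193]
 [188 189 168 142 125 130 158 188 192]
 [192 183 126  80  80  79 116 187 192]
 [186 184 130  66  77  86 131 193 185]
 [187 189 169 130 130 150 172 193 166]
 [183 185 194 187 184 195 194 185 123]
 [135 142 163 167 187 195 193 167  76]]
disc [ 0.55587013 -0.15704855  0.077     ]
plunger [ 0.50474526 -0.16291286  0.1       ]
Rrod [ 0.48891085 -0.2438961   0.073     ]
Rrodroot [ 0.53074292 -0.23662397  0.073     ]
Lrod [ 0.46987227 -0.08971307  0.073     ]
Lrodroot [ 0.51148138 -0.08060644  0.073     ]
```

```bash
python3 -m jog '{"delta_pos":[[11,20,-25],[11,20,-25],[10,20,-25],[10,20,-25],[0,0,-29],[0,0,-29],[0,0,-29],[0,0,-29],[0,0,-28],[0,0,-28]],"rot":[[0,0,0],[0,0,0],[0,0,0],[0,0,0],[0,0,0],[0,0,0],[0,0,0],[0,0,0],[0,0,0],[0,0,0]],"grip":[60,60,60,60,60,60,60,60,60,60]}'
python3 -m jog '{"delta_pos":[[0,0,0],[0,0,0],[0,0,0],[0,0,0],[0,0,0],[0,0,0]],"rot":[[0,0,0],[0,0,0],[0,0,0],[0,0,0],[0,0,0],[0,0,0]],"grip":[60,0,0,0,0,0]}'
python3 - <<'E'
from h import *
for n in ['scene','wrist']: cap(n,n+'2')
a=cv2.imread('pics/scene2.png')[130:280,150:300];b=cv2.imread('pics/wrist2.png')[150:300,150:400]
im=np.hstack([cv2.resize(a,(360,360),interpolation=cv2.INTER_CUBIC),cv2.resize(b[:,:180],(432,360),interpolation=cv2.INTER_CUBIC)]);cv2.imwrite('pics/c2.png',im)
E
```

```text
time_s: 2.23
tcp_pos: [0.4852, -0.0888, 0.0778]
ee_rot: [[-0.993, -0.116, -0.001], [-0.116, 0.993, -0.0], [0.001, -0.0, -1.0]]
wrist_force: [0.5, -0.5, 0.3]
gripper_width: 0.6
time_s: 2.73
tcp_pos: [0.4869, -0.0872, 0.081]
ee_rot: [[-0.993, -0.118, 0.003], [-0.118, 0.993, 0.0], [-0.003, 0.0, -1.0]]
wrist_force: [-0.2, 0.3, 0.4]
gripper_width: 0.303
```

```bash
python3 -m jog '{"delta_pos":[[0,0,0],[0,0,0],[0,0,0],[0,0,0],[0,0,0],[0,0,0]],"rot":[[0,0,0],[0,0,0],[0,0,0],[0,0,0],[0,0,0],[0,0,0]],"grip":[0,0,0,0,0,0]}'
```

```text
time_s: 3.33
tcp_pos: [0.4862, -0.087, 0.0799]
ee_rot: [[-0.993, -0.119, 0.0], [-0.119, 0.993, 0.0], [-0.0, 0.0, -1.0]]
wrist_force: [-1.3, 3.1, 5.1]
gripper_width: 0.101
```

```bash
python3 -m jog '{"delta_pos":[[0.3,-2.5,1.8],[0.3,-2.5,1.8],[0.4,-2.8,1.3],[0.4,-2.8,1.3],[0.4,-3,0.8],[0.4,-3,0.8],[0.4,-3.1,0.3],[0.4,-3.1,0.2],[0.2,-1.5,0],[0,0,0]],"rot":[[0,0,0],[0,0,0],[0,0,0],[0,0,0],[0,0,0],[0,0,0],[0,0,0],[0,0,0],[0,0,0],[0,0,0]],"grip":[0,0,0,0,0,0,0,0,0,0]}'
```

```text
time_s: 4.17
tcp_pos: [0.489, -0.1109, 0.088]
ee_rot: [[-0.993, -0.118, -0.0], [-0.118, 0.993, 0.001], [0.0, 0.001, -1.0]]
wrist_force: [-2.2, 6.1, 5.6]
gripper_width: 0.101
```

```bash
python3 -m jog '{"delta_pos":[[0,0,0],[0,0,0]],"rot":[[0,0,0],[0,0,0]],"grip":[0,0]}'; python3 -c "
from h import *
cap('scene','s3'); cap('top','t3')"
```

```text
time_s: 4.33
tcp_pos: [0.489, -0.1109, 0.0881]
ee_rot: [[-0.993, -0.118, -0.0], [-0.118, 0.993, 0.001], [0.0, 0.001, -1.0]]
wrist_force: [-1.7, 5.4, 5.9]
gripper_width: 0.101
```

```bash
python3 -m jog '{"delta_pos":[[0.2,-1.5,0],[0.2,-1.5,0],[0,0,0],[0,0,0]],"rot":[[0,0,0],[0,0,0],[0,0,0],[0,0,0]],"grip":[0,0,0,0]}'
```

```text
time_s: 4.77
tcp_pos: [0.4891, -0.1114, 0.088]
ee_rot: [[-0.993, -0.118, -0.001], [-0.118, 0.993, 0.004], [0.0, 0.004, -1.0]]
wrist_force: [-4.9, 19.5, 9.7]
gripper_width: 0.1
```

```bash
python3 -m jog '{"delta_pos":[[-0.4,3,0],[0,0,0],[0,0,0],[0,0,0],[0,0,30],[0,0,30],[0,0,20],[5,-35,0],[5,-35,0],[4,-35,0]],"rot":[[0,0,0],[0,0,0],[0,0,0],[0,0,0],[0,0,0],[0,0,0],[0,0,0],[0,0,0],[0,0,0],[0,0,0]],"grip":[0,35,35,35,35,35,60,60,60,60]}'
python3 -m jog '{"delta_pos":[[4,-27,0],[0,0,-29],[0,0,-30],[0,0,-29],[0,0,0],[0,0,0],[0,0,0],[0,0,0],[0,0,0],[0,0,0]],"rot":[[0,0,0],[0,0,0],[0,0,0],[0,0,0],[0,0,0],[0,0,0],[0,0,0],[0,0,0],[0,0,0],[0,0,0]],"grip":[60,60,60,60,60,0,0,0,0,0]}'
python3 -m jog '{"delta_pos":[[0,0,0],[0,0,0],[0,0,0],[0,0,0],[0,0,0],[0,0,0]],"rot":[[0,0,0],[0,0,0],[0,0,0],[0,0,0],[0,0,0],[0,0,0]],"grip":[0,0,0,0,0,0]}'
```

```text
time_s: 5.6
tcp_pos: [0.5036, -0.2179, 0.1683]
ee_rot: [[-0.993, -0.12, 0.001], [-0.12, 0.993, -0.0], [-0.001, -0.0, -1.0]]
wrist_force: [0.4, 0.9, -0.5]
gripper_width: 0.553
time_s: 6.43
tcp_pos: [0.5081, -0.2436, 0.0814]
ee_rot: [[-0.993, -0.119, 0.003], [-0.119, 0.993, -0.001], [-0.003, -0.001, -1.0]]
wrist_force: [-0.3, -0.4, 0.2]
gripper_width: 0.31
time_s: 6.93
tcp_pos: [0.5074, -0.2435, 0.08]
ee_rot: [[-0.993, -0.119, 0.0], [-0.119, 0.993, -0.0], [-0.0, -0.0, -1.0]]
wrist_force: [-0.1, 2.0, 1.7]
gripper_width: 0.101
```

```bash
python3 -m jog '{"delta_pos":[[-0.3,2.5,1.8],[-0.3,2.5,1.8],[-0.4,2.8,1.3],[-0.4,2.8,1.3],[-0.4,3,0.8],[-0.4,3,0.8],[-0.4,3.1,0.3],[-0.4,3.1,0.2],[-0.2,1.5,0],[0,0,0]],"rot":[[0,0,0],[0,0,0],[0,0,0],[0,0,0],[0,0,0],[0,0,0],[0,0,0],[0,0,0],[0,0,0],[0,0,0]],"grip":[0,0,0,0,0,0,0,0,0,0]}'
python3 -m jog '{"delta_pos":[[-0.2,1,0],[0,0,0],[0,0,0]],"rot":[[0,0,0],[0,0,0],[0,0,0]],"grip":[0,0,0]}'
```

```text
time_s: 7.77
tcp_pos: [0.5051, -0.2213, 0.0906]
ee_rot: [[-0.993, -0.12, 0.003], [-0.12, 0.993, -0.004], [-0.002, -0.004, -1.0]]
wrist_force: [-1.2, -7.1, 8.8]
gripper_width: 0.104
time_s: 8.02
tcp_pos: [0.5049, -0.2203, 0.0905]
ee_rot: [[-0.993, -0.12, 0.003], [-0.12, 0.993, -0.004], [-0.002, -0.004, -1.0]]
wrist_force: [-1.8, -7.3, 8.4]
gripper_width: 0.106
```

```bash
python3 -m jog '{"delta_pos":[[-0.2,1.5,-0.5],[-0.2,1.5,-0.5],[0,0,0],[0,0,0]],"rot":[[0,0,0],[0,0,0],[0,0,0],[0,0,0]],"grip":[0,0,0,0]}'
python3 - <<'E'
from h import *
for n in ['scene','wrist','top']: cap(n,n+'4')
a=cv2.imread('pics/scene4.png')[150:260,180:300];b=cv2.imread('pics/top4.png')[125:245,240:340]
im=np.hstack([cv2.resize(a,(480,440),interpolation=cv2.INTER_CUBIC),cv2.resize(b,(316,440),interpolation=cv2.INTER_CUBIC)]);cv2.imwrite('pics/c4.png',im)
E
```

```text
time_s: 8.35
tcp_pos: [0.5048, -0.2191, 0.0903]
ee_rot: [[-0.993, -0.12, 0.004], [-0.12, 0.993, -0.006], [-0.003, -0.007, -1.0]]
wrist_force: [-2.3, -14.8, 9.3]
gripper_width: 0.1
```

View pics/c4.png

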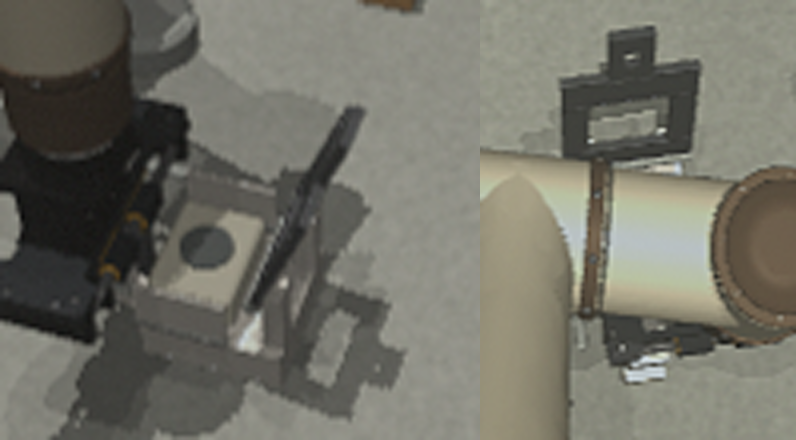

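Both cheeks look upright, and each stop was felt (19 N and 15 N with no further motion). I'll release and go behind the lid with the fingers shut.

```bash
python3 -m jog '{"delta_pos":[[0.4,-3,0],[0,0,0],[0,0,0],[0,0,0],[0,0,36],[0,0,37],[0,0,37],[0,0,37],[0,0,37],[0,0,37]],"rot":[[0,0,0],[0,0,0],[0,0,0],[0,0,0],[0,0,0],[0,0,0],[0,0,0],[0,0,0],[0,0,0],[0,0,0]],"grip":[0,35,35,35,35,35,0,0,0,0]}'
python3 -m jog '{"delta_pos":[[33,14,0],[33,14,0],[33,14,0],[33,13,0],[33,13,0],[34,13,0],[0,0,-36],[0,0,-36],[0,0,0],[0,0,0]],"rot":[[0,0,0],[0,0,0],[0,0,0],[0,0,0],[0,0,0],[0,0,0],[0,0,0],[0,0,0],[0,0,0],[0,0,0]],"grip":[0,0,0,0,0,0,0,0,0,0]}'
python3 - <<'E'
from h import *
for n in ['scene','top']: cap(n,n+'5')
a=cv2.imread('pics/scene5.png')[130:260,180:320];b=cv2.imread('pics/top5.png')[105:245,230:340]
im=np.hstack([cv2.resize(a,(474,440),interpolation=cv2.INTER_CUBIC),cv2.resize(b,(326,440),interpolation=cv2.INTER_CUBIC)]);cv2.imwrite('pics/c5.png',im)
E
```

```text
time_s: 9.33
tcp_pos: [0.5033, -0.2177, 0.3095]
ee_rot: [[-0.993, -0.119, -0.001], [-0.119, 0.993, 0.001], [0.001, 0.001, -1.0]]
wrist_force: [0.4, -0.2, 0.8]
gripper_width: 0.131
time_s: 10.17
tcp_pos: [0.7017, -0.1369, 0.2331]
ee_rot: [[-0.993, -0.119, -0.007], [-0.119, 0.993, -0.0], [0.007, 0.0, -1.0]]
wrist_force: [0.1, -0.3, 1.4]
gripper_width: 0.004
```

View pics/c5.png

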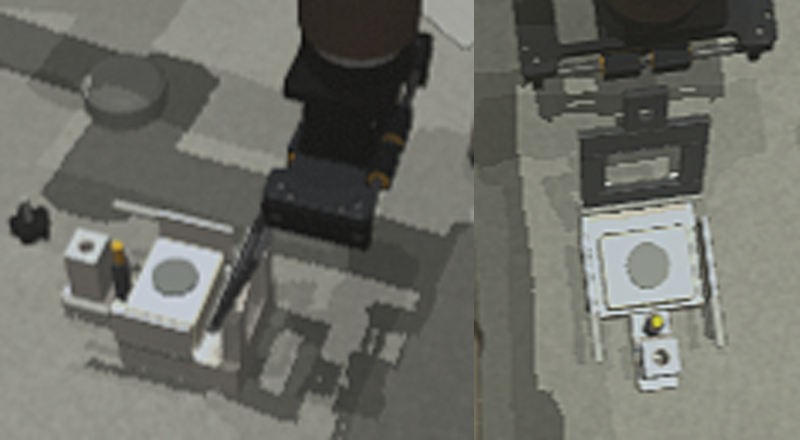

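The top view shows both cheeks edge-on, so they are upright. The gripper is behind the lid. Now I'll push the lid past vertical.

```bash
python3 -m jog '{"delta_pos":[[-8,-1,0],[-8,-1,0],[-8,-1,0],[-8,-1,0],[-8,-1,0],[-8,-1,0],[-8,-1,0],[-8,-1,0],[-8,-1,0],[-7,-1,0]],"rot":[[0,0,0],[0,0,0],[0,0,0],[0,0,0],[0,0,0],[0,0,0],[0,0,0],[0,0,0],[0,0,0],[0,0,0]],"grip":[0,0,0,0,0,0,0,0,0,0]}'
python3 -m jog '{"delta_pos":[[-8,-1,-2],[-8,-1,-2],[-8,-1,-2],[-8,-1,-2],[-8,-1,-2],[-8,-1,-5],[-8,-1,-5],[-8,-1,-6],[-8,-1,-6],[0,0,0]],"rot":[[0,0,0],[0,0,0],[0,0,0],[0,0,0],[0,0,0],[0,0,0],[0,0,0],[0,0,0],[0,0,0],[0,0,0]],"grip":[0,0,0,0,0,0,0,0,0,0]}'
```

```text
time_s: 11.1
tcp_pos: [0.6228, -0.1473, 0.236]
ee_rot: [[-0.993, -0.118, -0.001], [-0.118, 0.993, 0.0], [0.001, 0.0, -1.0]]
wrist_force: [1.0, 0.5, 1.2]
gripper_width: 0.007
time_s: 11.93
tcp_pos: [0.5487, -0.1564, 0.2024]
ee_rot: [[-0.993, -0.117, -0.005], [-0.117, 0.993, 0.001], [0.005, 0.002, -1.0]]
wrist_force: [-0.5, 0.2, -0.3]
gripper_width: 0.007
```

```bash
python3 -m jog '{"delta_pos":[[-6,-1,-9],[-6,-1,-9],[-6,-1,-9],[-4,0,-8],[-4,0,-8],[-3,0,-8],[-2,0,-6],[-2,0,-6],[0,0,-4],[0,0,0]],"rot":[[0,0,0],[0,0,0],[0,0,0],[0,0,0],[0,0,0],[0,0,0],[0,0,0],[0,0,0],[0,0,0],[0,0,0]],"grip":[0,0,0,0,0,0,0,0,0,0]}'
python3 - <<'E'
from h import *
for n in ['scene','top']: cap(n,n+'6')
a=cv2.imread('pics/scene6.png')[130:260,180:320];b=cv2.imread('pics/top6.png')[105:245,230:340]
im=np.hstack([cv2.resize(a,(474,440),interpolation=cv2.INTER_CUBIC),cv2.resize(b,(326,440),interpolation=cv2.INTER_CUBIC)]);cv2.imwrite('pics/c6.png',im)
E
```

```text
time_s: 12.77
tcp_pos: [0.5182, -0.1591, 0.136]
ee_rot: [[-0.993, -0.118, -0.002], [-0.118, 0.993, 0.0], [0.002, 0.001, -1.0]]
wrist_force: [-0.8, 0.5, -0.1]
gripper_width: 0.006
```

View pics/c6.png

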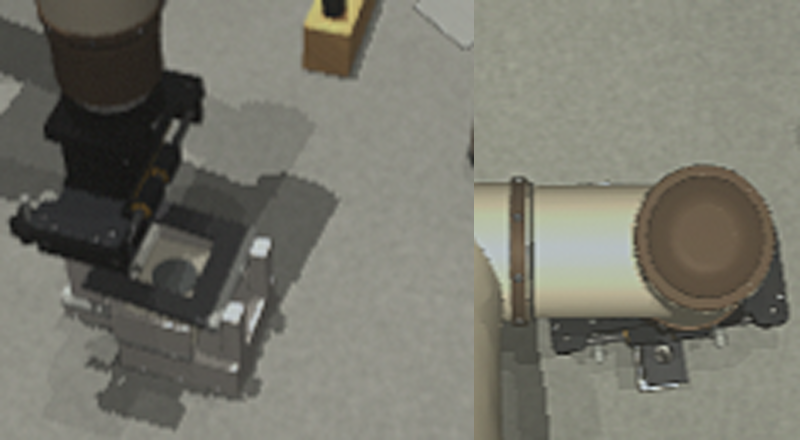

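The lid has swung over and lies nearly flat around the part, with its hole over the post. I'll press a little to be sure it's on the plunger.

```bash
python3 -m jog '{"delta_pos":[[0,0,-2],[0,0,-2],[0,0,0],[0,0,0],[0,0,0]],"rot":[[0,0,0],[0,0,0],[0,0,0],[0,0,0],[0,0,0]],"grip":[0,0,0,0,0]}'
```

```text
time_s: 13.28
tcp_pos: [0.5191, -0.1593, 0.1333]
ee_rot: [[-0.993, -0.118, 0.0], [-0.118, 0.993, -0.0], [-0.0, -0.0, -1.0]]
wrist_force: [0.5, 0.0, 0.5]
gripper_width: 0.002
```

```bash
python3 -m jog '{"delta_pos":[[0,0,-2],[0,0,-1],[0,0,0],[0,0,0]],"rot":[[0,0,0],[0,0,0],[0,0,0],[0,0,0]],"grip":[0,0,0,0]}'
```

```text
time_s: 13.62
tcp_pos: [0.5189, -0.1593, 0.1308]
ee_rot: [[-0.993, -0.119, 0.0], [-0.119, 0.993, -0.0], [-0.0, -0.0, -1.0]]
wrist_force: [-1.6, 0.5, 6.3]
gripper_width: 0.003
```

The lid is on the plunger (6 N back). I'll retreat, look at the lid hole from the same wrist pose as before, then go above the rack.

```bash
python3 -m jog '{"delta_pos":[[0,0,37],[0,0,37],[-18,-2,36],[-19,-2,36],[-19,-2,36],[-19,-2,37],[0,0,0],[0,0,0],[0,0,0]],"rot":[[0,0,0],[0,0,0],[0,0,0],[0,0,0],[0,0,0],[0,0,0],[0,0,0],[0,0,0],[0,0,0]],"grip":[0,0,0,0,0,60,60,60,60]}'
python3 -c "
from h import *
cap('wrist','w7');cap('top','t7');cap('scene','s7')
print(r.sense()['tcp_pos'])"
python3 -m jog '{"delta_pos":[[7,39,0],[7,39,0],[7,39,0],[7,39,0],[7,39,0],[7,39,0],[6,39,2],[6,39,2],[6,39,2],[6,39,2]],"rot":[[0,0,0],[0,0,0],[0,0,0],[0,0,0],[0,0,0],[0,0,0],[0,0,0],[0,0,0],[0,0,0],[0,0,0]],"grip":[60,60,60,60,60,60,60,60,60,60]}'
python3 -m jog '{"delta_pos":[[0,6,2],[0,0,0],[0,0,0],[0,0,0]],"rot":[[0,0,0],[0,0,0],[0,0,0],[0,0,0]],"grip":[60,60,60,60]}'
python3 - <<'E'
from h import *
cap('wrist','w8'); cap('top','t8');print(r.sense()['tcp_pos'],r.sense()['joints'])
f=lambda n,x,y,w,h,W,H: cv2.resize(cv2.imread(f'pics/{n}.png')[y:y+h,x:x+w],(W,H),interpolation=cv2.INTER_CUBIC)
im=np.vstack([np.hstack([f('w7',190,150,110,82,400,300),f('t7',240,140,110,82,400,300)]),np.hstack([f('w8',190,150,110,82,400,300),f('s7',180,150,110,82,400,300)])])
cv2.imwrite('pics/c8.png',im)
E
```

```text
time_s: 14.37
tcp_pos: [0.4435, -0.167, 0.3485]
ee_rot: [[-0.993, -0.118, -0.0], [-0.118, 0.993, 0.001], [0.0, 0.001, -1.0]]
wrist_force: [0.3, 0.4, -0.8]
gripper_width: 0.224
[ 0.44371819 -0.1670896   0.34722046]
time_s: 15.35
tcp_pos: [0.5098, 0.225, 0.3555]
ee_rot: [[-0.993, -0.119, -0.002], [-0.119, 0.993, -0.002], [0.003, -0.002, -1.0]]
wrist_force: [1.0, -1.4, 0.8]
gripper_width: 0.603
time_s: 15.68
tcp_pos: [0.5098, 0.2278, 0.3584]
ee_rot: [[-0.993, -0.118, -0.001], [-0.118, 0.993, -0.001], [0.002, -0.001, -1.0]]
wrist_force: [0.0, 0.1, -0.5]
gripper_width: 0.601
[0.50980006 0.22742259 0.35907532] [ 4.06775602e+01  1.22034447e+01  2.34677748e+00  2.78230748e-03
 -8.01686313e+01 -1.23960778e+02]
```

View pics/c8.png

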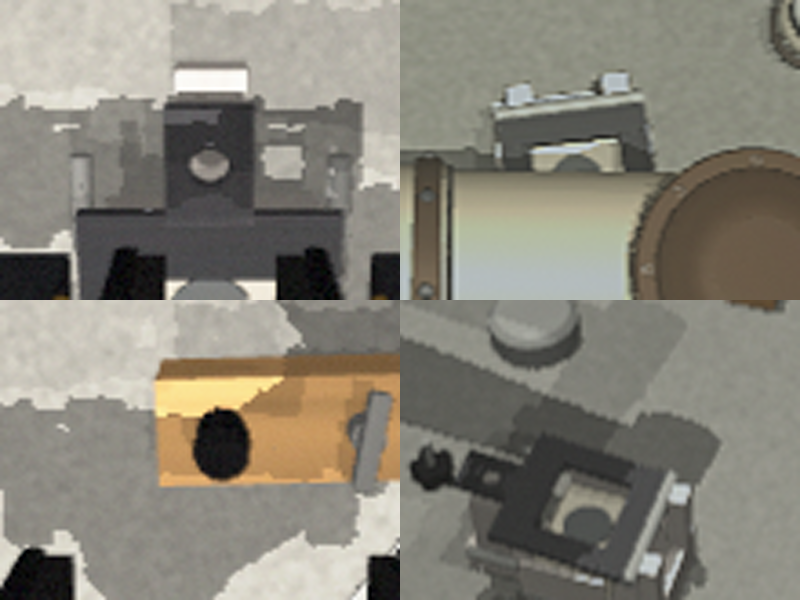

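The wrist view shows the tall handle as a black blob at crop (221,445), with the T pin well to its right. The lid hole is at crop (208,165), with the bright post top showing through it.

```bash
python3 - <<'E'
from h import *
C=lambda x,y:(190+x*.275-.36,150+y*82/300-.36)
g=cv2.imread('pics/w8.png',0)
m=(g<45).astype(np.uint8); n,l,st,ce=cv2.connectedComponentsWithStats(m)
k=min(range(1,n),key=lambda i:np.hypot(*(ce[i]-C(221,145)))); x,y,w,h,a=st[k]; print(st[k],ce[k])
print('c@.081',onz('w8',*ce[k],.081)); xm=x+(w-1)/2
print('rim-12@.06',onz('w8',xm,y-.5,.06),'rim+12@.102',onz('w8',xm,y+h-.5,.102))
print('width check',onz('w8',x-.5,ce[k][1],.085)-onz('w8',x+w-.5,ce[k][1],.085))
for f in ['w8']: print('tee bar',onz(f,*C(372,140),.1),'rack edge',onz(f,*C(158,77),.06),onz(f,*C(160,187),.06))
print('lid hole',onz('w7',*C(208,165),.1115)); 
import numpy as np
g=cv2.imread('pics/w7.png',0); u,v=map(int,C(208,165)); print(g[v-6:v+7,u-7:u+8])
# T height triangulation with top0
u8=C(378,93); p,d=ray('w8',*u8)
q,e=ray('top0',(584-400)/5+85-.4,(485-352)/5+180-.4)
s=np.linalg.lstsq(np.stack([d,-e],1),q-p,rcond=None)[0];print('tee -x end',p+d*s[0],q+e*s[1])
E
```

```text
[243 180  15  19 225] [250.36       189.07111111]
c@.081 [0.54284866 0.23235521 0.081     ]
rim-12@.06 [0.53176149 0.23041225 0.06      ] rim+12@.102 [0.55255801 0.23297255 0.102     ]
width check [ 0.0028266  -0.02362815  0.        ]
tee bar [0.52882209 0.29461842 0.1       ] rack edge [0.52031999 0.20090003 0.06      ] [0.5717329  0.20712208 0.06      ]
lid hole [ 0.47595643 -0.1671892   0.1115    ]
[[ 53  47  55  53  51  52  53  57  49  57  54  54  55  54  56]
 [ 52  51  54  54  49  54  52  65  90  86  51  53  56  51  51]
 [ 55  55  53  54  52  54  43  55  48  51  53  51  55  54  53]
 [ 56  55  52  53  49  51  77 100 100  99  82  60  52  52  54]
 [ 53  50  49  56  77  97  99 103  99 100 104  98  78  52  55]
 [ 56  51  51  88 144 120 103 103 103 104 100 103 101  85  51]
 [ 57  52  59 105 161 145 114 105 103 104 103 118 137 131  48]
 [ 60  59  67 119 168 162 151 135 119 121 126 138 146 130  43]
 [ 61  59  53  85 145 149 143 141 140 140 145 149 144 104  47]
 [ 59  61  58  60 108 144 145 148 147 148 148 146 132  61  56]
 [ 61  60  62  52  49  82 125 144 145 145 133  89  66  49  55]
 [ 61  60  60  55  48  42  47  73  93  86  64  37  49  57  62]
 [ 62  61  65  60  60  49  47  46  44  43  46  50  60  59  63]]
tee -x end [0.51378941 0.29928391 0.07115939] [0.51274545 0.2987244  0.07087639]
```

```bash
python3 -m jog '{"delta_pos":[[32,4.5,-15],[0,0,-32],[0,0,-32],[0,0,-32],[0,0,-32],[0,0,-32],[0,0,-32],[0,0,-32],[0,0,-28],[0,0,0]],"rot":[[0,0,0],[0,0,0],[0,0,0],[0,0,0],[0,0,0],[0,0,0],[0,0,0],[0,0,0],[0,0,0],[0,0,0]],"grip":[60,60,60,60,60,60,60,60,60,60]}'
python3 -m jog '{"delta_pos":[[0,0,0],[0,0,0],[0,0,0],[0,0,0],[0,0,0],[0,0,0],[0,0,0],[0,0,0],[0,0,0]],"rot":[[0,0,0],[0,0,0],[0,0,0],[0,0,0],[0,0,0],[0,0,0],[0,0,0],[0,0,0],[0,0,0]],"grip":[0,0,0,0,0,0,0,0,0]}'
```

```text
time_s: 16.62
tcp_pos: [0.5399, 0.2307, 0.0878]
ee_rot: [[-0.993, -0.116, -0.007], [-0.116, 0.993, -0.004], [0.007, -0.004, -1.0]]
wrist_force: [-0.5, -0.5, 0.6]
gripper_width: 0.603
time_s: 17.37
tcp_pos: [0.5423, 0.2335, 0.0934]
ee_rot: [[-0.993, -0.119, 0.001], [-0.119, 0.993, 0.0], [-0.001, 0.0, -1.0]]
wrist_force: [-0.6, -0.1, 6.5]
gripper_width: 0.268
```

```bash
python3 -m jog '{"delta_pos":[[0,0,15],[0,0,25],[0,0,30],[0,0,30],[0,0,30],[0,0,30],[0,0,0]],"rot":[[0,0,0],[0,0,0],[0,0,0],[0,0,0],[0,0,0],[0,0,0],[0,0,0]],"grip":[0,0,0,0,0,0,0]}'
python3 -m jog '{"delta_pos":[[-6,-36,0],[-7,-40,0],[-7,-40,0],[-7,-40,0],[-7,-40,0],[-7,-40,0],[-7,-40,0],[-6,-40,0],[-6,-40,0],[-6,-40,0]],"rot":[[0,0,0],[0,0,0],[0,0,0],[0,0,0],[0,0,0],[0,0,0],[0,0,0],[0,0,0],[0,0,0],[0,0,0]],"grip":[0,0,0,0,0,0,0,0,0,0]}'
python3 -m jog '{"delta_pos":[[0,-5,-15],[0,0,-15],[0,0,0],[0,0,0],[0,0,0]],"rot":[[0,0,0],[0,0,0],[0,0,0],[0,0,0],[0,0,0]],"grip":[0,0,0,0,0]}'
python3 - <<'E'
from h import *
cap('wrist','w9'); cap('top','t9');cap('scene','s9');s=r.sense();print(s['tcp_pos'],s['ee_rot'].round(4).tolist())
f=lambda n,x,y,w,h,W,H: cv2.resize(cv2.imread(f'pics/{n}.png')[y:y+h,x:x+w],(W,H),interpolation=cv2.INTER_CUBIC)
im=np.hstack([f('w9',190,150,110,150,400,545),f('s9',150,130,110,150,400,545)])
cv2.imwrite('pics/c9.png',im)
E
```

```text
time_s: 17.95
tcp_pos: [0.5446, 0.2346, 0.2593]
ee_rot: [[-0.993, -0.12, 0.012], [-0.12, 0.993, 0.006], [-0.012, 0.005, -1.0]]
wrist_force: [2.7, 0.2, 1.1]
gripper_width: 0.267
time_s: 18.78
tcp_pos: [0.4749, -0.1644, 0.2519]
ee_rot: [[-0.993, -0.119, 0.0], [-0.119, 0.993, 0.0], [-0.0, 0.0, -1.0]]
wrist_force: [1.1, 0.0, -0.4]
gripper_width: 0.265
time_s: 19.2
tcp_pos: [0.4764, -0.1675, 0.2227]
ee_rot: [[-0.993, -0.119, 0.001], [-0.119, 0.993, -0.0], [-0.001, -0.001, -1.0]]
wrist_force: [-0.6, 0.5, -0.0]
gripper_width: 0.267
[ 0.47653637 -0.16725601  0.22306695] [[-0.9928, -0.1197, 0.0018], [-0.1197, 0.9928, -0.0002], [-0.0018, -0.0004, -1.0]]
```

View pics/c9.png

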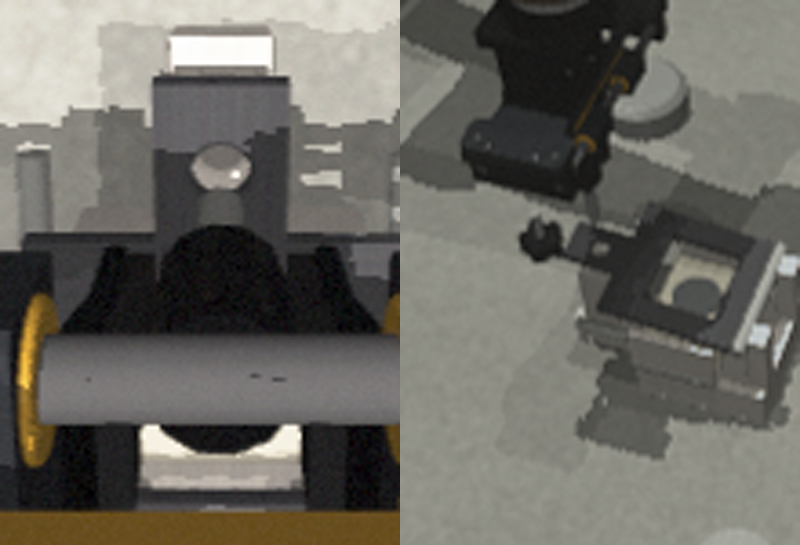

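The wrist view shows the shank tip at crop (221,190–225) on the same column as the lid hole (221,167). The scene view shows the lid still resting down. Now the fore-aft offset.

```bash
python3 - <<'E'
from h import *
C=lambda x,y:(190+x*.275-.36,150+y*.2752-.36)
R=np.array([[.9926,-.1215],[.1215,.9926]]); P=np.array([.476,-.1675])
def J(n,X): print(n,X.round(4),'rel post in jig mm',((X[:2]-P)@R*1000).round(1))
J('tip -x rim',onz('w9',*C(221,190),.140)); J('shank L',onz('w9',*C(200,210),.16));J('shank R',onz('w9',*C(243,210),.16))
J('shoulder -12',onz('w9',*C(224,228),.1893)); J('handle top +12',onz('w9',*C(224,453),.2313))
J('lid hole',onz('w9',*C(220,167),.1115))
J('lid hole low rim(+8)',onz('w9',*C(220,192),.1115));J('rim(-8)',onz('w9',*C(220,143),.1115))
J('TCP',np.array([.4765,-.1673,0]))
g=cv2.imread('pics/w9.png',0);print(g[188:214:1,246:256])
print(proj('w9',[.4765,-.1673,.14]),proj('w9',[.476,-.1675,.088]),proj('w9',[.4765,-.1673,.145]))
E
```

```text
tip -x rim [ 0.4731 -0.1671  0.14  ] rel post in jig mm [-2.8  0.7]
shank L [ 0.4722 -0.1718  0.16  ] rel post in jig mm [-4.3 -3.8]
shank R [ 0.4711 -0.1626  0.16  ] rel post in jig mm [-4.3  5.5]
shoulder -12 [ 0.4656 -0.1675  0.1893] rel post in jig mm [-10.3   1.3]
handle top +12 [ 0.4866 -0.165   0.2313] rel post in jig mm [10.9  1.1]
lid hole [ 0.4754 -0.1671  0.1115] rel post in jig mm [-0.6  0.5]
lid hole low rim(+8) [ 0.4823 -0.1663  0.1115] rel post in jig mm [6.4 0.5]
rim(-8) [ 0.4688 -0.1679  0.1115] rel post in jig mm [-7.2  0.5]
TCP [ 0.4765 -0.1673  0.    ] rel post in jig mm [0.5 0.1]
[[102  98 104 101  99  99  98  97 100 104]
 [ 95  85  84  78  74  80  80  81  94 103]
 [ 73  84  92 103 110 107  97  95  78  82]
 [ 93 107 107 110 110 108 110 107 105  88]
 [105 108 111 109 108 110 108 110 105 102]
 [107 104 107 110 110 110 108 111 106 106]
 [107 110 109 109 110 107 110 107 107 113]
 [134 117 109 108 110 110 109 112 117 135]
 [148 146 134 120 113 117 124 135 156 154]
 [156 152 148 148 150 147 147 177 236 233]
 [159 156 155 156 151 152 153 196 248 243]
 [159 157 159 161 156 155 161 155 158 153]
 [158 158 156 157 153 158 156 161 159 146]
 [114 156 144 117 123 136 140 157 144  90]
 [ 48  71  82  85  85  84  83  79  55  47]
 [ 64  80  85  85  84  81  85  82  78  60]
 [ 76  81  83  83  82  86  85  83  79  77]
 [ 77  78  83  84  86  86  83  81  84  77]
 [ 78  84  85  82  85  85  85  82  81  77]
 [ 80  83  85  84  83  85  86  79  79  80]
 [ 79  80  82  85  85  86  85  84  83  79]
 [ 81  80  87  82  83  85  85  80  81  79]
 [ 77  82  80  83  83  83  81  81  81  76]
 [ 78  77  66  68  74  82  84  78  77  77]
 [ 44  14  15  17  19  20   4  21  29  31]
 [ 18  16  19  20  21  16  14   3  11  20]]
[249.73738305 205.59153662] [249.71925066 190.19766398] [249.72380725 207.37468897]
```

Pin, lid hole and post agree to within about 1 mm. I'll descend in stages, watching the force.

```bash
python3 -m jog '{"delta_pos":[[-0.4,-0.4,-8],[0,0,-8],[0,0,-6],[0,0,-6],[0,0,-6],[0,0,-5],[0,0,-5],[0,0,0],[0,0,0]],"rot":[[0,0,0],[0,0,0],[0,0,0],[0,0,0],[0,0,0],[0,0,0],[0,0,0],[0,0,0],[0,0,0]],"grip":[0,0,0,0,0,0,0,0,0]}'
python3 -m jog '{"delta_pos":[[0,0,-4],[0,0,-4],[0,0,-4],[0,0,-4],[0,0,0],[0,0,0]],"rot":[[0,0,0],[0,0,0],[0,0,0],[0,0,0],[0,0,0],[0,0,0]],"grip":[0,0,0,0,0,0]}'
```

```text
time_s: 20.1
tcp_pos: [0.4754, -0.1682, 0.1779]
ee_rot: [[-0.993, -0.118, -0.001], [-0.118, 0.993, -0.0], [0.001, -0.0, -1.0]]
wrist_force: [-0.0, -0.2, 0.2]
gripper_width: 0.264
time_s: 20.6
tcp_pos: [0.4754, -0.1682, 0.1619]
ee_rot: [[-0.993, -0.118, -0.001], [-0.118, 0.993, -0.0], [0.001, 0.0, -1.0]]
wrist_force: [-0.1, -0.0, 0.2]
gripper_width: 0.266
```

```bash
python3 -m jog '{"delta_pos":[[0,0,-5],[0,0,-5],[0,0,-4],[0,0,-3],[0,0,-3],[0,0,0],[0,0,0]],"rot":[[0,0,0],[0,0,0],[0,0,0],[0,0,0],[0,0,0],[0,0,0],[0,0,0]],"grip":[0,0,0,0,0,0,0]}'
```

```text
time_s: 21.18
tcp_pos: [0.4755, -0.1682, 0.1421]
ee_rot: [[-0.993, -0.119, -0.0], [-0.119, 0.993, -0.0], [0.0, -0.0, -1.0]]
wrist_force: [0.4, 0.1, 1.2]
gripper_width: 0.269
```

```bash
python3 -m jog '{"delta_pos":[[0,0,-3],[0,0,-3],[0,0,-3],[0,0,-1],[0,0,0],[0,0,0]],"rot":[[0,0,0],[0,0,0],[0,0,0],[0,0,0],[0,0,0],[0,0,0]],"grip":[0,0,0,0,0,0]}'
```

```text
time_s: 21.68
tcp_pos: [0.4755, -0.1683, 0.1327]
ee_rot: [[-0.993, -0.119, 0.0], [-0.119, 0.993, -0.0], [-0.0, -0.0, -1.0]]
wrist_force: [-1.7, -0.4, 5.1]
gripper_width: 0.266
```

```bash
python3 -m jog '{"delta_pos":[[0,0,-1],[0,0,-1],[0,0,-1],[0,0,0],[0,0,0],[0,0,0]],"rot":[[0,0,0],[0,0,0],[0,0,0],[0,0,0],[0,0,0],[0,0,0]],"grip":[0,0,0,0,0,0]}'
```

```text
time_s: 22.18
tcp_pos: [0.4754, -0.1683, 0.1311]
ee_rot: [[-0.993, -0.119, 0.0], [-0.119, 0.993, -0.001], [-0.0, -0.001, -1.0]]
wrist_force: [-4.9, 1.8, 15.0]
gripper_width: 0.263
```

```bash
python3 -m jog '{"delta_pos":[[0,0,-1],[0,0,0],[0,0,0],[0,0,0],[0,0,0],[0,0,0]],"rot":[[0,0,0],[0,0,0],[0,0,0],[0,0,0],[0,0,0],[0,0,0]],"grip":[0,0,0,0,0,0]}'
python3 - <<'E'
from h import *
for n in ['scene','wrist']: cap(n,n+'10')
f=lambda n,x,y,w,h,W,H: cv2.resize(cv2.imread(f'pics/{n}.png')[y:y+h,x:x+w],(W,H),interpolation=cv2.INTER_CUBIC)
cv2.imwrite('pics/c10.png',np.hstack([f('wrist10',180,150,130,150,400,462),f('scene10',170,130,130,150,400,462)]));s=r.sense();print(s['tcp_pos'],s['wrist_force'])
E
```

```text
time_s: 22.68
tcp_pos: [0.4755, -0.1684, 0.131]
ee_rot: [[-0.993, -0.12, 0.001], [-0.12, 0.993, -0.001], [-0.001, -0.001, -1.0]]
wrist_force: [-7.0, 3.6, 19.2]
gripper_width: 0.265
[ 0.47551798 -0.16839546  0.13102791] [-6.5371344   3.44965383 18.48510945]
```

View pics/c10.png

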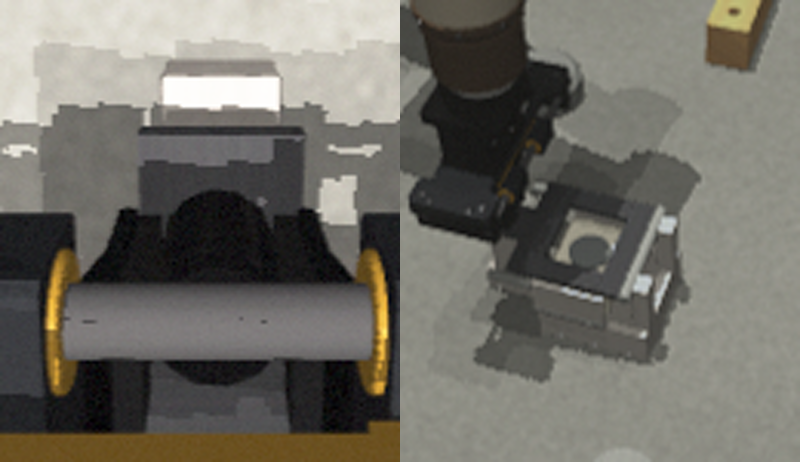

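The handle is seated on the tongue and the lid is level. An extra 1 mm of command moved the tool 0.1 mm and raised the force to about 19 N, so it's on a hard stop. Handing in.

```bash
python3 -c "
from station import finish_job
print(finish_job())"
```

```text
the job is handed in; nothing more can be done
None
```

The print nest is closed and handed in at about 23 s of the 72 s allowed. The gripper is still holding the pin and pressing it down. `finish_job()` gives no verdict, so success rests on the checks below.

- **Cheeks:** I swung each one up by its rod until it met its stop, at about 19 N for the left and 15 N for the right. The pictures taken before the lid came down show both upright.
- **Lid:** I pushed it over from behind and down onto its plunger, which pushed back with about 6 N.
- **Pin:** I took the tall plain black handle from the rack. Before insertion the pin, lid hole and post hole agreed to about 1 mm in the wrist camera, and the pin went in without side load.
- **Last checks:**
  - The tool stopped at 131.0 mm, against 131.4 mm predicted for the handle flush on the shut lid. That puts the handle centre at about 119 mm.
  - One more mm of commanded push moved it only 0.1 mm and raised the downward push to about 19 N.
  - The jaw opening held at about 23 mm, the measured width of the handle.
  - The final wrist and scene pictures show the lid level and the pin upright.

No check failed. There is about 7 N of sideways force at the wrist while pressing. The lid angle was judged from heights and pictures because it can't be read directly. I did not check the other two pins or the bystanders one by one at the end. The arm was routed clear of them, and I saw no sign of contact.

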